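# Set the roller heater and prop its lid half open

## Robot

A 6-joint arm with a two-finger parallel gripper is mounted at the origin on the work surface. World frame = base frame: x ahead of the robot, y to its left, z up, the work surface at z = 0. Lengths are in m, angles in rad, forces in N, time in s.
With the tool pointing down it reaches from about 0.3 to 0.875 m from the base axis. Payload 4.2 kg.
Tool frame: the origin (TCP) lies midway between the tips of the shut fingers; the grasp point (between the pads) lies 19 mm behind it; z points along the fingers, y is the line along which they close (so a half turn about z gives the same grasp; the last joint's range is limited). The gripper opens to 85 mm and grips with 20 to 120 N. Pads are 22 mm wide; open, the fingers measure 114 mm over their backs; the gripper's body (76 mm by 85 mm) begins 54 mm behind the grasp point. The pads swing forward as they close: fully open they stand 13 mm farther back than shut.
Start: joints at [-1.135, 0.32, 1.565, -0, 1.257, -0.02], TCP at [0.253, -0.516, 0.231] pointing down, gripper open.
Joint ranges: [-3.11, 3.11], [-0.84, 2.01], [0.21, 2.61], [-1.34, 4.49], [0.05, 2.63], [-2.56, 2.56]. Speed limits (rad/s): [2.57, 2.57, 3.14, 3.14, 3.14, 3.14].

## Interface

Orientations are given as a unit quaternion [w, x, y, z].
In Python, from station import bot, cams, workorder gives the robot as it stands.
- The arm moves only by the tool send_rows, never from a script. Its argument "motion" is a list of rows, each a list of 7 numbers: the opening, from 0 (shut) to 1 (fully open), then the shift along the world's x, y, z scaled (see below), then the turn, a rotation vector about the world's x, y, z scaled (see below). A call has exactly 8 rows; each row shifts and turns the commanded pose from where the row before left it; what a row does not reach is not made up. The controller multiplies each number of a shift by 40 mm and each number of a turn by 0.15 rad. A row lasts 1/10 s, in which the tool goes at most 50 mm and 8.59 degrees, less where a joint would pass 70% of its speed; a pose out of reach is approached as far as the arm can. A call with a number of a shift or a turn outside -1 to 1 is refused whole. A call with a gripper value outside its range is refused whole. The fingers move at their own pace and stop on an object; "force" is the grip in N (left out, the last holds). Time passes only in rows, so rows that do not move let the fingers close, or fill a call up. It gives the time, the measured TCP pose, the force, the opening and the grip force at its end, in the units of the state.
- bot.get_obs(): the state, without advancing time (a new reading comes with each control period).
- cams.get_image(name): name is "scene" or "top"; returns the picture (384x512x3 uint8, blue, green, red); there is no depth.
- cams.calibration(name): a dict with "vfov" (degrees; the focal length in pixels is half the picture's height over the tangent of half this angle, whatever the lens; pixels are square), "cx", "cy" (the principal point, pixels), "k1" (the pictures are not rectified: a ray, as slopes to the right and down, at radius r is drawn at 1 + k1 r^2 times it, then the intrinsics apply), "xyz" and "rotation" of the camera in the world. Camera axes: x right, y up, looking along -z (the intrinsics and any distortion apply to the point x, -y, -z); pixel columns grow to the right and rows downward; lengths in m; the calibration is good to about 2 mm. A picture is of the moment at which its call begins. calibration takes no time and is no camera call.
- workorder.job_done(): hands the job in; it is judged then, once.
The state is a dict: "clock": time; "joint_pos": joint angles; "qd": joint speeds; "joint_efforts": joint torques, N m; "position": TCP position; "eef_rot": TCP orientation; "contact_force": force on the tool from outside, world axes, zero at the start; "wrist_torque": the same for the moment, N m; "opening": opening from 0.0 (shut) to 1.0 (fully open); "grip_force": force on a finger pad.
Only numpy, scipy, OpenCV 4.12 (cv2) and the standard library are available. Lean on these libraries where they do the work, as an engineer would, in place of code of your own. Each camera call takes 0.05 s, during which the arm holds its last target. There are 200 camera calls.

## Task

Get the hair-roller heater ready: turn its heat dial (the one with the bar grip) until the dial's pointed nose faces the raised diamond-shaped stud on the ring around it, and raise the clear lid by its lug to half open, about 45 degrees, so that it stays there. Do not turn that ring, leave the round timer knob beside it alone, and do not knock the things standing about on the counter.

Things in the scene. Friction and masses are not known exactly. Their poses are not given: they have to be found in the camera images.
- heater: black roller heater, 340 wide (y), fixed to the counter. Origin at counter height, mid width, below the dial row; z up, x away from the robot. A console rising at 28 degrees (facing the robot) runs from x=-65 to 65, its surface 62 high at x=0 under the dials. Behind it, x=65 to 290, a tray 110 high holds standing rollers under a clear lid (x=85 to 285, 44 high)
- heat_dial (a joint): angle of the heat dial, a metal disc (44 dia, its top 9 above the console) at heater y=+65 (left as the robot sees it), with a pointed nose reaching 31 from the axis. 0 = nose up the slope, grows clockwise seen from above, limits -2.7 to 2.7
- dial_nose (a point): point just beyond the disc's nose, 32 from the dial axis and 6 above the console; it turns with the disc
- mark (a point): point at the inner corner of the small white diamond-shaped stud on the black ring (92 dia, 3 high; stud 8 high, 33 to 46 from the axis) round the heat dial: 32 from the dial axis, 6 above the console; dial_nose and mark coincide when the dial is set. z = console normal, x = from the axis to the stud. The ring turns if rubbed
- grip_mid (a point): middle of the heat dial's black bar grip, on the dial axis, 26 above the console. x runs along the bar, z out of the console (28 degrees from vertical). The bar is 34 long, 12 thick, and stands from 10 to 36 above the console. The grip has play of about 0.2 rad either way before it drives the disc
- lid (a joint): opening angle of the clear lid, hinged along its far edge: 0 shut, grows as the front rises (0.785 = half open); a stiff hinge holds it where it is left
- lid_handle (a point): middle of the black lug on the lid's top near the front edge: a roll 24 dia, 30 long along y, its axis 28 above the lid's top, on a neck 26 wide; pinched along y it can turn in the fingers. 180 in front of and 72 above the hinge line when shut; axes: the lid's (x back to the hinge, z out of the lid)
- lid_hinge (a point): mid point of the lid's hinge line (along y), heater x=285, 110 above the counter
- roller_a: green hair roller standing on end, 37 dia x 68 high; a bystander, origin at its underside
- roller_b: grey hair roller standing on end, 37 dia x 68 high; a bystander, origin at its underside
- cream_jar: white jar, 60 dia x 50 high; a bystander, origin at its underside
- clip_tin: low round metal tin beside the heater, 58 dia x 26 high; a bystander, origin at its underside
- spray: spray can, 52 dia x 170 high; a bystander, origin at its underside
- brush: flat tint brush lying on the counter; a bystander, origin at its underside
- comb: comb lying flat, 170 long; a bystander, origin at its underside
- timer_rim (a point): point on the rim (17 from the axis, 24 above the console) of the plain round grey timer knob at heater y=-75, 48 dia at its foot, 34 at its top; not to be turned

How it is judged:
By the outcome, as a careful person would: the job done as asked, in the order asked, and still so for the second after the job is handed in, with the robot touching nothing.
It also fails if it takes over 72 s, if anything falls off the work surface, if the arm or the gripper's body presses on something with over 40 N, if the wrist force passes 120 N, or if a joint passes its speed limit or range.

## Working session

There is one attempt and no reset: what is moved stays moved. The work goes in short steps, Python scripts to look and compute and a tool call to move; the robot and the scene stay as the last step left them, time stands still between calls to the robot, and variables do not carry over. Pictures are saved under pics/ and viewed, at most 10 in all, crops included, and the job is handed in when it is done.

Besides the shell and the picture viewer there is one more tool, called after "Request:" as name(argument=value, ...), one argument or row to a line, values as JSON. send_rows: Moves the arm, as the interface text tells. Its arguments: {"type":"object","properties":{"motion":{"type":"array","items":{"type":"array","items":{"type":"number","minimum":-1,"maximum":1}}},"force":{"type":"number"}},"required":["motion"]}

```bash
mkdir -p pics; ls; python3 - <<'E'
from station import bot,cams,workorder
import cv2
for n in("scene","top"):
    cv2.imwrite(f"pics/{n}0.png",cams.get_image(n)); print(n,cams.calibration(n))
print(bot.get_obs())
E
```

```text
pics
scene {'vfov': 49.242905436798665, 'cx': 254.03562922206333, 'cy': 194.276659773081, 'k1': 0.020827707796660565, 'xyz': array([1.55430765, 0.59797842, 1.15612223]), 'rotation': array([0.44400603, 0.20463479, 0.35755524, 0.79569937])}
top {'vfov': 44.883486887403436, 'cx': 258.35437892949636, 'cy': 188.16981113992583, 'k1': 0.05371129827588348, 'xyz': array([0.29458335, 0.00499361, 1.51542813]), 'rotation': array([ 0.71380724,  0.06664056, -0.06747138, -0.69389183])}
{'clock': 0.1, 'joint_pos': array([-1.13499113e+00,  3.20252637e-01,  1.56553813e+00, -3.69501081e-05,
        1.25740433e+00, -1.99959277e-02]), 'qd': array([-1.44378829e-03, -6.17228891e-04, -2.87861672e-03, -1.66220994e-03,
       -7.54862673e-05, -1.37054768e-03]), 'joint_efforts': array([-1.46094840e-04, -4.16409695e+01, -2.34703928e+01, -3.15956856e-05,
        4.85239900e-03, -1.69113099e-05]), 'position': array([ 0.25292111, -0.51592276,  0.2305595 ]), 'eef_rot': array([-7.80338303e-04,  9.74141271e-01,  2.25938358e-01, -1.82571924e-04]), 'contact_force': array([ 0.29837423,  0.35323298, -0.81657304]), 'wrist_torque': array([-0.00946242, -0.03664154,  0.00303179]), 'grip_force': 0.0, 'opening': 0.9973730855683717}
```

View pics/scene0.png

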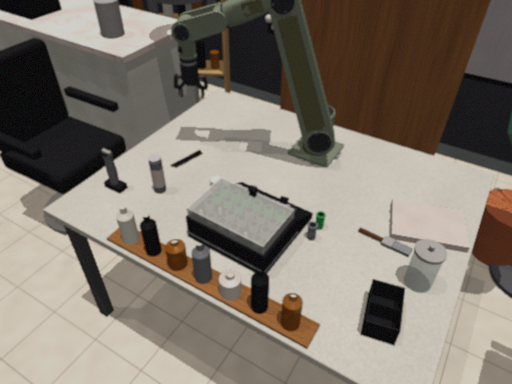

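View pics/top0.png

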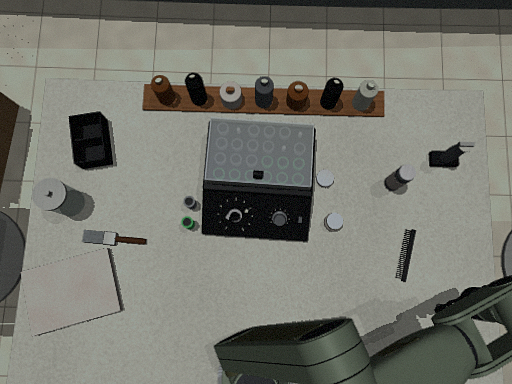

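The top view shows the heater at about (205–315, 120–240), the dial at about (235, 215), the timer knob at (280, 218) and the lid lug at (258, 174). I'll enlarge these.

```bash
python3 - <<'E'
import cv2,numpy as np
im=cv2.imread("pics/top0.png")
a=cv2.resize(im[110:250,190:350],None,fx=4,fy=4,interpolation=cv2.INTER_CUBIC)
cv2.imwrite("pics/a.png",a)
b=cv2.resize(im[190:240,205:265],None,fx=12,fy=12,interpolation=cv2.INTER_CUBIC)
b=cv2.convertScaleAbs(b,alpha=1.3,beta=20)
cv2.imwrite("pics/b.png",b)
E
```

```text
(no output)
```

View pics/a.png

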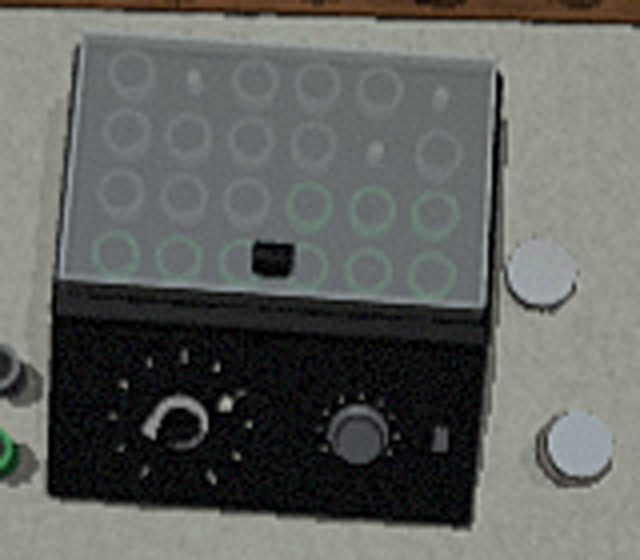

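View pics/b.png

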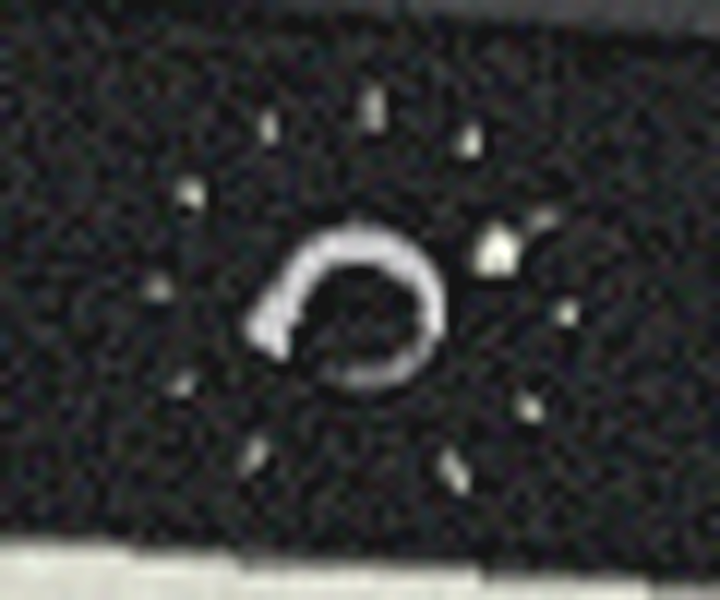

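```bash
cat >h.py <<'E'
import numpy as np,cv2
from scipy.spatial.transform import Rotation as R
from station import bot,cams
def q2R(q): return R.from_quat(np.r_[q[1:],q[0]])
def proj(n,P):
    c=cams.calibration(n); f=192/np.tan(np.radians(c['vfov']/2))
    p=q2R(c['rotation']).inv().apply(np.atleast_2d(P)-c['xyz'])
    s=np.c_[p[:,0],-p[:,1]]/-p[:,2:]; s=s*(1+c['k1']*(s**2).sum(1,keepdims=True))
    return s*f+[c['cx'],c['cy']]
N=np.array([-np.sin(np.radians(28)),0,np.cos(np.radians(28))]); U=np.array([N[2],0,-N[0]])
Y=np.array([0,1,0.])
def con(y,h,r=0,a=0): # point over console: axis y, height h, radius r, angle a clockwise from upslope
    return np.array([0,y,.062])+N*h+r*(np.cos(a)*U-np.sin(a)*Y)
def H(P,x,y,w): return R.from_euler('z',w).apply(np.atleast_2d(P))+[x,y,0]
def avg(n,k=12): return np.mean([cams.get_image(n).astype(float) for _ in range(k)],0)
E
python3 - <<'E'
from h import *
from scipy.optimize import least_squares
obs=[((.105,0,.194),(258.25,174.5)),(con(-.075,.03),(279.5,219.5)),(con(.065,.009),(235.3,215.4)),
((-.065,.17,.027),(202,233.7)),((-.065,-.17,.027),(307.5,241.7))]
P=np.array([o[0] for o in obs]);u=np.array([o[1] for o in obs])
f=lambda v:(proj('top',H(P,*v))-u).ravel()
s=least_squares(f,[.48,.05,0]);print(s.x,s.fun.reshape(-1,2).round(2))
a=avg('top',14);np.save('top.npy',a)
s2=avg('scene',10);np.save('scene.npy',s2)
b=np.clip((a[185:245,200:270])*1.6+10,0,255).astype('uint8')
b=cv2.resize(b,None,fx=10,fy=10,interpolation=cv2.INTER_CUBIC)
cv2.imwrite("pics/c.png",b)
E
```

```text
[ 0.48562167  0.01237483 -0.04021923] [[ 0.12 -0.46]
 [ 0.37  1.26]
 [-0.18 -0.11]
 [-0.55 -0.01]
 [ 0.23 -0.7 ]]
```

View pics/c.png

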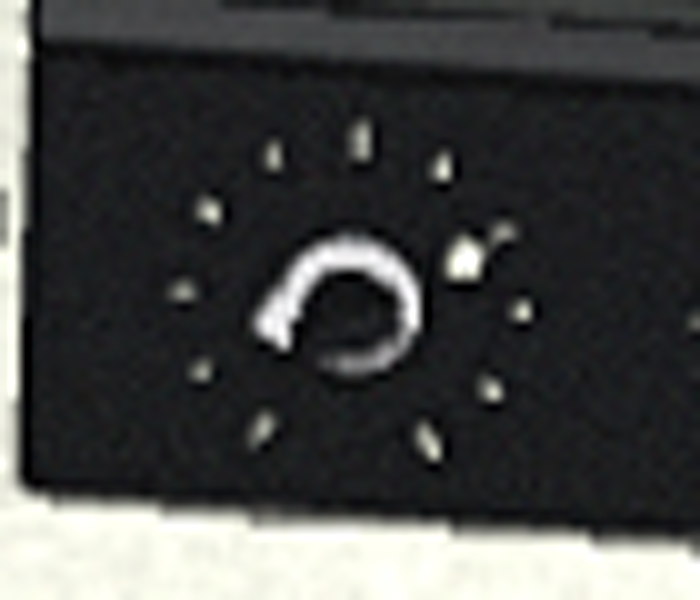

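```bash
cat >>h.py <<'E'
POSE=(.48562,.01237,-.04022)
def render(da,ba,pose,n='top',S=8,box=(220,205,250,228)):
    x0,y0,x1,y1=box
    im=np.zeros(((y1-y0)*S,(x1-x0)*S),np.float32)
    px=lambda P:np.int32(np.round((proj(n,H(P,*pose))-[x0-.5,y0-.5])*S))
    t=np.linspace(0,2*np.pi,60)
    for h in(.0,.009):pass
    cv2.fillConvexPoly(im,px([con(.065,.009,.022,a) for a in t]),1.)
    hw=.35
    cv2.fillConvexPoly(im,px([con(.065,.009,.031,da),con(.065,.009,.022,da-hw),con(.065,.009,.022,da+hw)]),1.)
    e=[con(.065,h,np.hypot(.017,.006),ba+a) for h in(.010,.036) for a in (np.arctan2(6,17),-np.arctan2(6,17),np.pi+np.arctan2(6,17),np.pi-np.arctan2(6,17))]
    cv2.fillConvexPoly(im,cv2.convexHull(px(e)),0.)
    return cv2.resize(cv2.GaussianBlur(im,(0,0),S*.5),None,fx=1/S,fy=1/S,interpolation=cv2.INTER_AREA)
def fit(A,n='top',box=(220,205,250,228),pose=POSE,das=None):
    x0,y0,x1,y1=box; t=A[y0:y1,x0:x1].mean(2).copy()
    res=[]
    # mask out the stud
    for da in (np.arange(-2.7,2.71,.1) if das is None else das):
        for db in np.arange(-1.6,1.6,.1):
            for dx,dy in [(0,0),(.002,0),(-.002,0),(0,.002),(0,-.002)]:
                m=render(da,da+db,(pose[0]+dx,pose[1]+dy,pose[2]),n,4,box)
                res.append((np.corrcoef(m.ravel(),t.ravel())[0,1],da,db,dx,dy))
    return sorted(res)[::-1][:8]
E
python3 - <<'E'
from h import *
from scipy.optimize import minimize_scalar
A=np.load('top.npy')
def ang(u,r,h): 
    t=np.arange(-np.pi,np.pi,.01); d=np.linalg.norm(proj('top',H([con(.065,h,r,a) for a in t],*POSE))-u,axis=1); i=d.argmin(); return t[i].round(3),d[i].round(2)
print('stud',ang((246.4,211),.0395,.008),'nose',ang((225.8,217.2),.031,.008))
B=A.copy(); B[205:215,243:250]=B[225,225]
for r in fit(B,das=np.arange(-2.6,-1.1,.1)): print(np.round(r,3))
print('front corners/heater px',proj('top',H([con(.065,0,.0)],*POSE)))
E
```

```text
stud (np.float64(1.128), np.float64(0.42)) nose (np.float64(-1.872), np.float64(0.23))Traceback (most recent call last):
  File "<stdin>", line 8, in <module>
  File "h.py", line 36, in fit
    m=render(da,da+db,(pose[0]+dx,pose[1]+dy,pose[2]),n,4,box)
  File "h.py", line 27, in render
    cv2.fillConvexPoly(im,cv2.convexHull(px(e)),0.)
                                         ~~^^^
  File "h.py", line 20, in <lambda>
    px=lambda P:np.int32(np.round((proj(n,H(P,*pose))-[x0-.5,y0-.5])*S))
                                   ~~~~^^^^^^^^^^^^^^
  File "h.py", line 6, in proj
    c=cams.calibration(n); f=192/np.tan(np.radians(c['vfov']/2))
ValueError: time passes only in moves, steps and waits
```

```bash
sed -i 's/^def proj/CAL={n:cams.calibration(n) for n in("scene","top")}\ndef proj/; s/c=cams.calibration(n);/c=CAL[n];/' h.py
python3 - <<'E'
from h import *
A=np.load('top.npy')
B=A.copy(); B[205:215,243:250]=B[225,225]
for r in fit(B,das=np.arange(-2.3,-1.4,.1)): print(np.round(r,3))
o=bot.get_obs();print(o['clock'])
g=H([con(.065,.026),[.105,0,.182],[.285,0,.11]],*POSE);print(g)
E
```

```text
[ 0.778 -1.8    0.1    0.     0.002]
[ 0.777 -1.8   -0.1    0.     0.002]
[ 0.777 -1.8   -0.2    0.     0.002]
[ 0.775 -1.8    0.     0.     0.002]
[ 0.774 -1.9    0.2    0.     0.002]
[ 0.774 -1.8   -0.3    0.     0.002]
[ 0.774 -1.8   -0.4    0.     0.002]
[ 0.773 -1.9    0.     0.     0.002]
1.3
[[0.47603721 0.07780824 0.08495664]
 [0.59053508 0.00814804 0.182     ]
 [0.77038952 0.00091039 0.11      ]]
```

```bash
cat >>h.py <<'E'
RH=R.from_euler('z',POSE[2])
def dialpose(h,b): # TCP pose h over console, bar angle b
    z=-N; y=np.cos(b+np.pi/2)*U-np.sin(b+np.pi/2)*Y
    return H(con(.065,h),*POSE)[0], RH*R.from_matrix(np.c_[np.cross(y,z),y,z])
def plan(p,r,n,p0=None,r0=None):
    o=bot.get_obs()
    p0=o['position'] if p0 is None else p0; r0=q2R(o['eef_rot']) if r0 is None else r0
    d=(np.array(p)-p0)/n/.04; w=(r*r0.inv()).as_rotvec()/n/.15
    print('rows',n,'shift',d.round(3),'turn',w.round(3),'max',abs(d).max().round(2),np.linalg.norm(w).round(2))
def st():
    o=bot.get_obs(); print({k:np.round(v,3) for k,v in o.items() if k not in('qd','joint_efforts')})
E
python3 - <<'E'
from h import *
a=dialpose(.10,-1.85);plan(*a,16)
b=dialpose(.013,-1.85);plan(*b,8,*a)
E
```

```text
rows 16 shift [ 0.294  0.93  -0.127] turn [-0.144 -0.166  0.552] max 0.93 0.59
rows 8 shift [ 0.128 -0.005 -0.24 ] turn [0. 0. 0.] max 0.24 0.0
```

Request:
send_rows(
  motion=[
    [0.55, 0.29, 0.93, -0.1, -0.144, -0.166, 0.552],
    [0.55, 0.29, 0.93, -0.1, -0.144, -0.166, 0.552],
    [0.55, 0.29, 0.93, -0.1, -0.144, -0.166, 0.552],
    [0.55, 0.29, 0.93, -0.1, -0.144, -0.166, 0.552],
    [0.55, 0.29, 0.93, -0.1, -0.144, -0.166, 0.552],
    [0.55, 0.29, 0.93, -0.1, -0.144, -0.166, 0.552],
    [0.55, 0.29, 0.93, -0.1, -0.144, -0.166, 0.552],
    [0.55, 0.29, 0.93, -0.1, -0.144, -0.166, 0.552],
  ],
)

```text
clock: 2.1
position: [0.346, -0.2173, 0.1995]
eef_rot: [0.105, 0.839, 0.529, 0.076]
contact_force: [0.3, 0.5, -0.4]
opening: 0.55
grip_force: 0.0
```

Request:
send_rows(
  motion=[
    [0.55, 0.3, 0.93, -0.1, -0.144, -0.166, 0.552],
    [0.55, 0.3, 0.93, -0.1, -0.144, -0.166, 0.552],
    [0.55, 0.3, 0.93, -0.1, -0.144, -0.166, 0.552],
    [0.55, 0.3, 0.93, -0.1, -0.144, -0.166, 0.552],
    [0.55, 0.3, 0.93, -0.1, -0.144, -0.166, 0.552],
    [0.55, 0.3, 0.9, -0.1, -0.144, -0.166, 0.552],
    [0.55, 0.3, 0.9, -0.1, -0.144, -0.166, 0.552],
    [0.55, 0, 0, 0, 0, 0, 0],
  ],
)

```text
clock: 2.9
position: [0.4302, 0.0428, 0.1711]
eef_rot: [0.185, 0.632, 0.741, 0.136]
contact_force: [-1.0, -0.1, -0.6]
opening: 0.546
grip_force: 0.0
```

```bash
python3 - <<'E'
from h import *
st()
plan(*dialpose(.06,-1.85),4); plan(*dialpose(.013,-1.85),8)
E
```

```text
{'clock': np.float64(2.9), 'joint_pos': array([ 0.143, -0.035,  2.267, -0.216,  0.466,  0.156]), 'position': array([0.43 , 0.043, 0.171]), 'eef_rot': array([0.185, 0.632, 0.741, 0.136]), 'contact_force': array([-0.967, -0.057, -0.643]), 'wrist_torque': array([0.01 , 0.239, 0.041]), 'grip_force': np.float64(0.0), 'opening': np.float64(0.546)}
rows 4 shift [ 0.186  0.223 -0.351] turn [-0.038 -0.041  0.125] max 0.35 0.14
rows 8 shift [ 0.162  0.109 -0.305] turn [-0.019 -0.02   0.063] max 0.31 0.07
```

Request:
send_rows(
  motion=[
    [0.55, 0.186, 0.223, -0.35, -0.038, -0.041, 0.125],
    [0.55, 0.186, 0.223, -0.35, -0.038, -0.041, 0.125],
    [0.55, 0.186, 0.223, -0.35, -0.038, -0.041, 0.125],
    [0.55, 0.186, 0.223, -0.35, -0.038, -0.041, 0.125],
    [0.55, 0, 0, 0, 0, 0, 0],
    [0.55, 0.1, 0, -0.15, 0, 0, 0],
    [0.55, 0, 0, 0, 0, 0, 0],
    [0.55, 0, 0, 0, 0, 0, 0],
  ],
)

```text
clock: 3.7
position: [0.4637, 0.0743, 0.11]
eef_rot: [0.197, 0.603, 0.76, 0.141]
contact_force: [-0.9, 0.1, -0.1]
opening: 0.55
grip_force: 0.0
```

```bash
python3 - <<'E'
from h import *
st()
plan(*dialpose(.013,-1.85),4)
a=avg('scene',6);np.save('s1.npy',a); t=avg('top',6); np.save('t1.npy',t)
p=proj('scene',H([con(.065,.026)],*POSE))[0];q=proj('top',H([con(.065,.026)],*POSE))[0];print(p,q)
c=[]
for im,(u,v) in((a,p),(t,q)):
    u,v=int(u),int(v); c.append(cv2.resize(np.clip(im[v-28:v+28,u-20:u+20]*1.5+10,0,255).astype('uint8'),None,fx=10,fy=10,interpolation=cv2.INTER_CUBIC))
cv2.imwrite('pics/d.png',np.hstack(c))
E
```

```text
{'clock': np.float64(3.7), 'joint_pos': array([ 0.219,  0.13 ,  2.316, -0.518,  0.254,  0.463]), 'position': array([0.464, 0.074, 0.11 ]), 'eef_rot': array([0.197, 0.603, 0.76 , 0.141]), 'contact_force': array([-0.941,  0.139, -0.109]), 'wrist_torque': array([ 0.045,  0.196, -0.008]), 'grip_force': np.float64(0.0), 'opening': np.float64(0.55)}
rows 4 shift [ 0.115  0.02  -0.228] turn [-0.     0.001  0.015] max 0.23 0.02
[282.90876118 198.97734604] [234.69683694 217.2087588 ]
```

View pics/d.png

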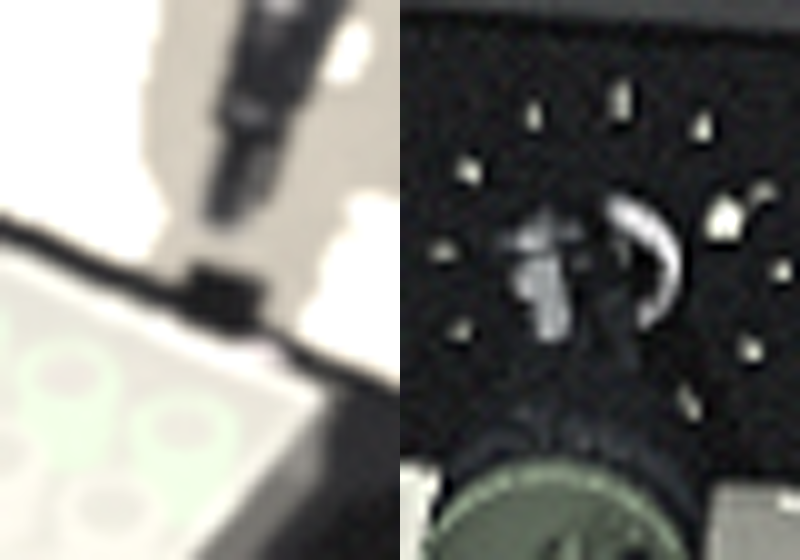

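The lug, fingers and nose show as expected: the fingers are centred over the bar at about (575, 290) in the right half, and the stud is at (725, 218). The wrist is close to its singularity (q5 = 0.25), so I'll fit a kinematic model before going lower.

```bash
cat >kin.py <<'E'
from h import *
from scipy.optimize import least_squares
E=lambda a,t:R.from_euler(a,t)
def fk(q,L):
    a,l,hh,L1,e,L2,L3=L
    r=E('z',q[0]); p=r.apply([a,l,hh]); r=r*E('y',q[1]); p=p+r.apply([0,0,L1]); r=r*E('y',q[2]); p=p+r.apply([e,0,L2])
    r=r*E('z',q[3])*E('y',q[4]); p=p+r.apply([0,0,L3]); return p,r*E('z',q[5]+np.pi/2)
D=[([-1.13499113e+00,3.20252637e-01,1.56553813,-3.695e-05,1.25740433,-1.99959e-02],[.25292111,-.51592276,.2305595]),
([0.143,-0.035,2.267,-0.216,0.466,0.156],[.4302,.0428,.1711])]
o=bot.get_obs();D.append((o['joint_pos'],o['position']))
reg=np.array([0,0,.2,.45,0,.4,.25])
s=least_squares(lambda L:np.r_[np.ravel([fk(q,L)[0]-p for q,p in D]),1e-3*(L-reg)],reg)
L=s.x
LO=np.array([-3.11,-.84,.21,-1.34,.05,-2.56]);HI=np.array([3.11,2.01,2.61,4.49,2.63,2.56])
def ik(p,r,q0):
    def f(q):
        P,r_=fk(q,L); return np.r_[(P-p)*10,(r*r_.inv()).as_rotvec()*1, 1e-4*(q-q0)]
    s=least_squares(f,np.clip(q0,LO+1e-3,HI-1e-3),bounds=(LO,HI)); return s.x,np.linalg.norm(s.fun[:3])/10,np.linalg.norm(s.fun[3:6])
if __name__=='__main__':
    print(L.round(4),s.cost,[ (np.linalg.norm(fk(q,L)[0]-p)*1e3).round(2) for q,p in D],(fk(o['joint_pos'],L)[1]*q2R(o['eef_rot']).inv()).magnitude())
    q=o['joint_pos']
    for h in(.045,.03,.02,.013):
        for b in (-1.85,):
            q,ep,er=ik(*dialpose(h,b),q);print(h,b,q.round(2),ep.round(4),er.round(3))
    for b in np.arange(-1.85,1.5,.4):
        q,ep,er=ik(*dialpose(.013,b),q);print('turn',b.round(2),q.round(2),ep.round(4),er.round(3))
E
python3 kin.py
```

```text
[5.000e-04 1.160e-02 1.419e-01 5.905e-01 2.560e-02 4.170e-01 3.182e-01] 4.664828554760202e-08 [np.float64(0.09), np.float64(0.21), np.float64(0.12)] 3.9842788013154634e-16
0.045 -1.85 [ 0.22  0.15  2.32 -0.57  0.23  0.51] 0.0 0.0
0.03 -1.85 [ 0.22  0.19  2.33 -0.67  0.19  0.61] 0.0 0.0
0.02 -1.85 [ 0.21  0.21  2.33 -0.76  0.17  0.7 ] 0.0 0.0
0.013 -1.85 [ 0.21  0.23  2.33 -0.84  0.16  0.78] 0.0 0.0
turn -1.85 [ 0.21  0.23  2.33 -0.84  0.16  0.78] 0.0 0.0
turn -1.45 [ 0.21  0.23  2.33 -0.84  0.16  1.18] 0.0 0.0
turn -1.05 [ 0.21  0.23  2.33 -0.84  0.16  1.58] 0.0 0.0
turn -0.65 [ 0.21  0.23  2.33 -0.84  0.16  1.98] 0.0 0.0
turn -0.25 [ 0.21  0.23  2.33 -0.84  0.16  2.38] 0.0 0.0
turn 0.15 [ 0.2   0.23  2.32 -0.64  0.16  2.56] 0.0003 0.02
turn 0.55 [ 0.16  0.23  2.32 -0.27  0.14  2.56] 0.0007 0.059
turn 0.95 [0.13 0.22 2.34 0.11 0.08 2.56] 0.001 0.088
turn 1.35 [0.12 0.23 2.36 0.5  0.05 2.56] 0.0012 0.102
```

Request:
send_rows(
  motion=[
    [0.55, 0.115, 0.02, -0.23, 0, 0, 0.015],
    [0.55, 0.115, 0.02, -0.23, 0, 0, 0.015],
    [0.55, 0.115, 0.02, -0.23, 0, 0, 0.015],
    [0.55, 0.115, 0.02, -0.23, 0, 0, 0.015],
    [0.55, 0, 0, 0, 0, 0, 0],
    [0.55, 0, 0, 0, 0, 0, 0],
    [0.55, 0, 0, 0, 0, 0, 0],
    [0.55, 0, 0, 0, 0, 0, 0],
  ],
)

```text
clock: 5.1
position: [0.4821, 0.0782, 0.073]
eef_rot: [0.196, 0.599, 0.763, 0.142]
contact_force: [0.2, -0.2, -0.7]
opening: 0.548
grip_force: 0.0
```

```bash
python3 - <<'E'
from h import *
st(); plan(*dialpose(.013,-1.85),1)
E
```

```text
{'clock': np.float64(5.1), 'joint_pos': array([ 0.214,  0.23 ,  2.331, -0.848,  0.157,  0.787]), 'position': array([0.482, 0.078, 0.073]), 'eef_rot': array([0.196, 0.599, 0.763, 0.142]), 'contact_force': array([ 0.246, -0.226, -0.731]), 'wrist_torque': array([-0.011,  0.255,  0.005]), 'grip_force': np.float64(0.0), 'opening': np.float64(0.548)}
rows 1 shift [ 0.    -0.016  0.011] turn [-0.003  0.006 -0.007] max 0.02 0.01
```

No contact on the way down, so I'm closing the gripper.

Request:
send_rows(
  motion=[
    [0.3, 0, 0, 0, 0, 0, 0],
    [0.2, 0, 0, 0, 0, 0, 0],
    [0.1, 0, 0, 0, 0, 0, 0],
    [0, 0, 0, 0, 0, 0, 0],
    [0, 0, 0, 0, 0, 0, 0],
    [0, 0, 0, 0, 0, 0, 0],
    [0, 0, 0, 0, 0, 0, 0],
    [0, 0, 0, 0, 0, 0, 0],
  ],
  force=40,
)

```text
clock: 5.9
position: [0.481, 0.0778, 0.0735]
eef_rot: [0.196, 0.599, 0.763, 0.142]
contact_force: [-12.5, 0.5, 16.9]
opening: 0.13
grip_force: 54.3
```

```bash
python3 - <<'E'
from h import *
st(); plan(*dialpose(.013,-.25),16)
E
```

```text
{'clock': np.float64(5.9), 'joint_pos': array([ 0.214,  0.228,  2.332, -0.849,  0.158,  0.788]), 'position': array([0.481, 0.078, 0.073]), 'eef_rot': array([0.196, 0.599, 0.763, 0.142]), 'contact_force': array([-12.461,   0.469,  16.858]), 'wrist_torque': array([-0.01 ,  0.705, -0.057]), 'grip_force': np.float64(54.301), 'opening': np.float64(0.13)}
rows 16 shift [ 0.002 -0.    -0.   ] turn [ 0.313 -0.012 -0.589] max 0.0 0.67
```

Request:
send_rows(
  motion=[
    [0.3, 0, 0, 0, 0, 0, 0],
    [0.3, 0, 0, 0, 0, 0, 0],
    [0.3, -0.04, 0, 0.075, 0, 0, 0],
    [0.3, 0, 0, 0, 0, 0, 0],
    [0, 0, 0, 0, 0, 0, 0],
    [0, 0, 0, 0, 0, 0, 0],
    [0, 0, 0, 0, 0, 0, 0],
    [0, 0, 0, 0, 0, 0, 0],
  ],
  force=40,
)

```text
clock: 6.7
position: [0.4799, 0.078, 0.0755]
eef_rot: [0.196, 0.599, 0.763, 0.142]
contact_force: [-4.8, 0.0, 5.3]
opening: 0.132
grip_force: 40.5
```

Request:
send_rows(
  motion=[
    [0, -0.01, 0, 0.02, 0.313, -0.012, -0.589],
    [0, 0, 0, 0, 0.313, -0.012, -0.589],
    [0, 0, 0, 0, 0.313, -0.012, -0.589],
    [0, 0, 0, 0, 0.313, -0.012, -0.589],
    [0, 0, 0, 0, 0.313, -0.012, -0.589],
    [0, 0, 0, 0, 0.313, -0.012, -0.589],
    [0, 0, 0, 0, 0.313, -0.012, -0.589],
    [0, 0, 0, 0, 0.313, -0.012, -0.589],
  ],
)

```text
clock: 7.5
position: [0.4785, 0.0781, 0.0749]
eef_rot: [0.124, 0.85, 0.468, 0.206]
contact_force: [-2.7, 2.8, -4.4]
opening: 0.127
grip_force: 40.9
```

Request:
send_rows(
  motion=[
    [0, 0, 0, 0, 0.313, -0.012, -0.589],
    [0, 0, 0, 0, 0.313, -0.012, -0.589],
    [0, 0, 0, 0, 0.313, -0.012, -0.589],
    [0, 0, 0, 0, 0.313, -0.012, -0.589],
    [0, 0, 0, 0, 0.313, -0.012, -0.589],
    [0, 0, 0, 0, 0.313, -0.012, -0.589],
    [0, 0, 0, 0, 0.313, -0.012, -0.589],
    [0, 0, 0, 0, 0.313, -0.012, -0.589],
  ],
)

```text
clock: 8.3
position: [0.4777, 0.0792, 0.0745]
eef_rot: [0.033, 0.966, 0.101, 0.238]
contact_force: [-6.4, 9.3, -5.4]
opening: 0.131
grip_force: 41.2
```

```bash
python3 - <<'E'
from h import *
st(); plan(*dialpose(.013,-.25),1)
E
```

```text
{'clock': np.float64(8.3), 'joint_pos': array([ 0.216,  0.222,  2.334, -0.797,  0.162,  2.342]), 'position': array([0.478, 0.079, 0.074]), 'eef_rot': array([0.033, 0.966, 0.101, 0.238]), 'contact_force': array([-6.361,  9.335, -5.4  ]), 'wrist_torque': array([1.292, 1.442, 0.808]), 'grip_force': np.float64(41.169), 'opening': np.float64(0.131)}
rows 1 shift [ 0.11  -0.04  -0.024] turn [-0.029 -0.025  0.009] max 0.11 0.04
```

Request:
send_rows(
  motion=[
    [0.55, 0, 0, 0, 0, 0, 0],
    [0.55, 0, 0, 0, 0, 0, 0],
    [0.55, 0, 0, 0, 0, 0, 0],
    [0.55, -0.147, 0.006, 0.276, 0, 0, 0],
    [0.55, -0.147, 0.006, 0.276, 0, 0, 0],
    [0.55, -0.147, 0.006, 0.276, 0, 0, 0],
    [0.55, -0.147, 0.006, 0.276, -0.43, 0.017, 0.81],
    [0.55, 0, 0, 0, -0.43, 0.017, 0.81],
  ],
)

```text
clock: 9.1
position: [0.457, 0.0791, 0.1222]
eef_rot: [0.068, 0.941, 0.235, 0.234]
contact_force: [-0.3, -0.4, 1.2]
opening: 0.546
grip_force: 0.0
```

Request:
send_rows(
  motion=[
    [0.55, 0, 0, 0, -0.43, 0.017, 0.81],
    [0.55, 0, 0, 0, -0.43, 0.017, 0.81],
    [0.55, 0, 0, 0, -0.43, 0.017, 0.81],
    [0.55, 0, 0, 0, -0.43, 0.017, 0.81],
    [0.55, 0, 0, 0, -0.43, 0.017, 0.81],
    [0.55, 0, 0, 0, -0.43, 0.017, 0.81],
    [0.55, 0, 0, 0, -0.43, 0.017, 0.81],
    [0.55, 0, 0, 0, -0.43, 0.017, 0.81],
  ],
)

```text
clock: 9.9
position: [0.4568, 0.0789, 0.1208]
eef_rot: [0.179, 0.679, 0.693, 0.162]
contact_force: [0.1, -0.3, -0.3]
opening: 0.549
grip_force: 0.0
```

Request:
send_rows(
  motion=[
    [0.55, 0, 0, 0, -0.43, 0.017, 0.81],
    [0.55, 0, 0, 0, -0.43, 0.017, 0.81],
    [0.55, 0, 0, 0, -0.43, 0.017, 0.81],
    [0.55, 0, 0, 0, -0.43, 0.017, 0.81],
    [0.55, 0, 0, 0, -0.43, 0.017, 0.81],
    [0.55, 0, 0, 0, -0.43, 0.017, 0.81],
    [0.55, 0, 0, 0, -0.43, 0.017, 0.81],
    [0.55, 0, 0, 0, -0.43, 0.017, 0.81],
  ],
)

```text
clock: 10.7
position: [0.4568, 0.0789, 0.1208]
eef_rot: [0.238, 0.216, 0.946, 0.044]
contact_force: [-0.3, 0.5, -0.0]
opening: 0.549
grip_force: 0.0
```

```bash
python3 - <<'E'
from h import *
p,r=dialpose(.016,-.25)
off=RH.apply(-.003*U)+[0,.0016,0]
r=r*R.from_euler('z',np.pi)
st(); plan(p+off+RH.apply(N*.045),r,8); plan(p+off,r,8)
t=avg('top',10); np.save('t2.npy',t)
cv2.imwrite('pics/e.png',cv2.resize(np.clip(t[185:245,200:270]*1.6+10,0,255).astype('uint8'),None,fx=10,fy=10,interpolation=cv2.INTER_CUBIC))
E
```

```text
{'clock': np.float64(10.7), 'joint_pos': array([ 0.234,  0.1  ,  2.31 , -0.465,  0.288, -0.47 ]), 'position': array([0.457, 0.079, 0.121]), 'eef_rot': array([0.238, 0.216, 0.946, 0.044]), 'contact_force': array([-0.345,  0.523, -0.009]), 'wrist_torque': array([ 0.004,  0.196, -0.009]), 'grip_force': np.float64(0.0), 'opening': np.float64(0.549)}
rows 8 shift [ 0.     0.004 -0.02 ] turn [-0.258  0.01   0.485] max 0.02 0.55
rows 8 shift [ 0.066  0.001 -0.144] turn [-0.258  0.01   0.485] max 0.14 0.55
```

View pics/e.png

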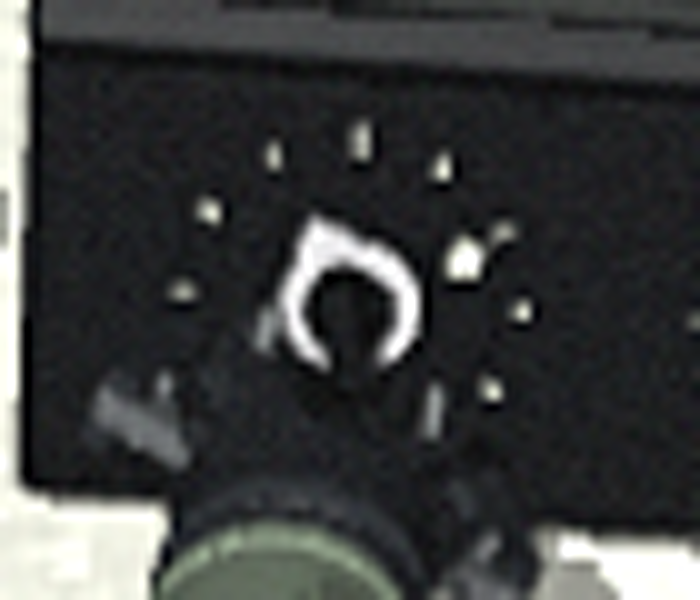

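The nose is now at (315, 222), roughly -0.4 rad. The stud hasn't moved, still at (464, 260). I'll finish the regrip.

Request:
send_rows(
  motion=[
    [0.55, 0, 0.005, -0.02, -0.258, 0.01, 0.485],
    [0.55, 0, 0.005, -0.02, -0.258, 0.01, 0.485],
    [0.55, 0, 0.005, -0.02, -0.258, 0.01, 0.485],
    [0.55, 0, 0.005, -0.02, -0.258, 0.01, 0.485],
    [0.55, 0, 0.005, -0.02, -0.258, 0.01, 0.485],
    [0.55, 0, 0.005, -0.02, -0.258, 0.01, 0.485],
    [0.55, 0, 0.005, -0.02, -0.258, 0.01, 0.485],
    [0.55, 0, 0.005, -0.02, -0.258, 0.01, 0.485],
  ],
)

```text
clock: 12.0
position: [0.4566, 0.0808, 0.1141]
eef_rot: [0.239, -0.1, 0.965, -0.035]
contact_force: [1.0, 0.7, -0.3]
opening: 0.552
grip_force: 0.0
```

Request:
send_rows(
  motion=[
    [0.55, 0.132, 0, -0.248, 0, 0, 0],
    [0.55, 0.132, 0, -0.248, 0, 0, 0],
    [0.55, 0.132, 0, -0.248, 0, 0, 0],
    [0.55, 0.132, 0, -0.248, 0, 0, 0],
    [0.55, 0, 0, 0, 0, 0, 0],
    [0.55, 0, 0, 0, 0, 0, 0],
    [0.4, 0, 0, 0, 0, 0, 0],
    [0.3, 0, 0, 0, 0, 0, 0],
  ],
)

```text
clock: 12.8
position: [0.4777, 0.0808, 0.075]
eef_rot: [0.24, -0.099, 0.965, -0.035]
contact_force: [-0.2, -0.2, 0.8]
opening: 0.304
grip_force: 0.0
```

```bash
python3 - <<'E'
from h import *
p,r=dialpose(.016,-.25)
off=RH.apply(-.003*U)+[0,.0016,0]
r=r*R.from_euler('z',np.pi)
st(); plan(p+off,r,1)
def ang(u,r,h): 
    t=np.arange(-np.pi,np.pi,.01); d=np.linalg.norm(proj('top',H([con(.065,h,r,a) for a in t],*POSE)+off)-u,axis=1); i=d.argmin(); return t[i].round(3),d[i].round(2)
print(ang((231.3,207),.031,.008),ang((246.4,211),.0395,.008),ang((225.8,217.2),.031,.008))
E
```

```text
{'clock': np.float64(12.8), 'joint_pos': array([ 0.225,  0.222,  2.335, -0.85 ,  0.166, -0.736]), 'position': array([0.478, 0.081, 0.075]), 'eef_rot': array([ 0.24 , -0.099,  0.965, -0.035]), 'contact_force': array([-0.168, -0.208,  0.81 ]), 'wrist_torque': array([0.03 , 0.251, 0.018]), 'grip_force': np.float64(0.0), 'opening': np.float64(0.304)}
rows 1 shift [ 0.008 -0.037 -0.006] turn [-0.016  0.006  0.038] max 0.04 0.04
(np.float64(-0.382), np.float64(0.17)) (np.float64(1.078), np.float64(0.47)) (np.float64(-1.782), np.float64(0.96))
```

Request:
send_rows(
  motion=[
    [0, 0, -0.035, 0, 0, 0, 0],
    [0, 0, 0, 0, 0, 0, 0],
    [0, 0, 0, 0, 0, 0, 0],
    [0, 0, 0, 0, 0, 0, 0],
    [0, 0, 0, 0, 0.313, -0.012, -0.589],
    [0, 0, 0, 0, 0.313, -0.012, -0.589],
    [0, 0, 0, 0, 0.313, -0.012, -0.589],
    [0, 0, 0, 0, 0.313, -0.012, -0.589],
  ],
)

```text
clock: 13.6
position: [0.4777, 0.0801, 0.0749]
eef_rot: [0.242, 0.097, 0.965, 0.015]
contact_force: [-5.6, 3.3, 6.2]
opening: 0.131
grip_force: 41.7
```

Request:
send_rows(
  motion=[
    [0, 0, 0, 0, 0.313, -0.012, -0.589],
    [0, 0, 0, 0, 0.313, -0.012, -0.589],
    [0, 0, 0, 0, 0.313, -0.012, -0.589],
    [0, 0, 0, 0, 0.313, -0.012, -0.589],
    [0, 0, 0, 0, 0.313, -0.012, -0.589],
    [0, 0, 0, 0, 0.313, -0.012, -0.589],
    [0, 0, 0, 0, 0.313, -0.012, -0.589],
    [0, 0, 0, 0, 0.313, -0.012, -0.589],
  ],
)

```text
clock: 14.4
position: [0.4783, 0.0811, 0.0753]
eef_rot: [0.216, 0.465, 0.852, 0.11]
contact_force: [-4.3, 7.6, 6.0]
opening: 0.132
grip_force: 41.6
```

Request:
send_rows(
  motion=[
    [0, 0, 0, 0, 0.313, -0.012, -0.589],
    [0, 0, 0, 0, 0.313, -0.012, -0.589],
    [0, 0, 0, 0, 0.156, -0.006, -0.295],
    [0, 0, 0, 0, 0, 0, 0],
    [0, 0, 0, 0, 0, 0, 0],
    [0.55, 0, 0, 0, 0, 0, 0],
    [0.55, 0, 0, 0, 0, 0, 0],
    [0.55, 0, 0, 0, 0, 0, 0],
  ],
)

```text
clock: 15.2
position: [0.4775, 0.079, 0.0743]
eef_rot: [0.201, 0.567, 0.788, 0.133]
contact_force: [0.3, 0.2, -0.3]
opening: 0.551
grip_force: 0.0
```

Request:
send_rows(
  motion=[
    [0.55, -0.147, 0.006, 0.276, 0, 0, 0],
    [0.55, -0.147, 0.006, 0.276, 0, 0, 0],
    [0.55, -0.147, 0.006, 0.276, 0, 0, 0],
    [0.55, -0.147, 0.006, 0.276, 0, 0, 0],
    [0.55, -0.147, 0.006, 0.276, 0, 0, 0],
    [0.55, -0.147, 0.006, 0.276, 0, 0, 0],
    [0.55, -0.147, 0.006, 0.276, 0, 0, 0],
    [0.55, 0, 0, 0, 0, 0, 0],
  ],
)

```text
clock: 16.0
position: [0.4366, 0.081, 0.1528]
eef_rot: [0.202, 0.567, 0.788, 0.134]
contact_force: [0.4, -0.4, -0.1]
opening: 0.553
grip_force: 0.0
```

```bash
python3 - <<'E'
from h import *
st()
t=avg('top',12); np.save('t3.npy',t)
cv2.imwrite('pics/f.png',cv2.resize(np.clip(t[195:230,215:262]*1.3,0,255).astype('uint8'),None,fx=16,fy=16,interpolation=cv2.INTER_CUBIC))
E
```

```text
{'clock': np.float64(16.0), 'joint_pos': array([ 0.254,  0.012,  2.293, -0.366,  0.388,  0.239]), 'position': array([0.437, 0.081, 0.153]), 'eef_rot': array([0.202, 0.567, 0.788, 0.134]), 'contact_force': array([ 0.404, -0.394, -0.113]), 'wrist_torque': array([0.027, 0.224, 0.074]), 'grip_force': np.float64(0.0), 'opening': np.float64(0.553)}
```

View pics/f.png

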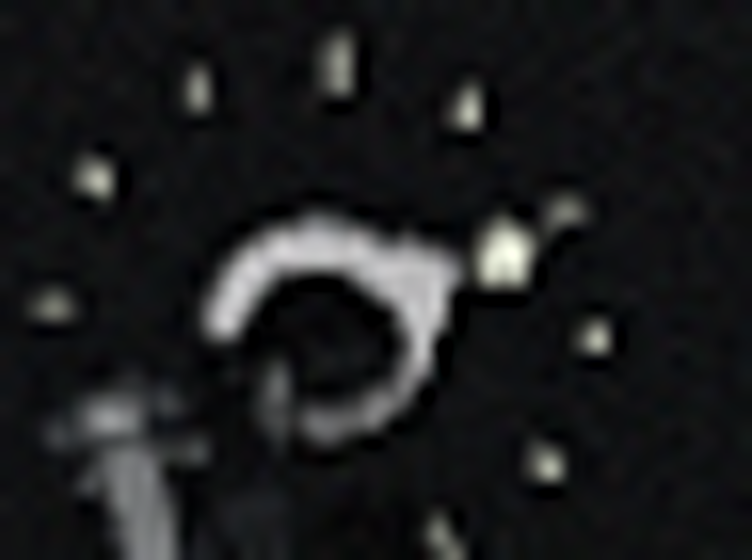

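```bash
cat >fitd.py <<'E'
from h import *
from scipy.optimize import minimize
S=8;box=(218,200,254,226);x0,y0,x1,y1=box
def model(v):
    da,ba,sa,dx,dy,bl=v; pose=(POSE[0]+dx,POSE[1]+dy,POSE[2])
    px=lambda P:np.int32(np.round((proj('top',H(P,*pose))-[x0-.5,y0-.5])*S*16))
    im=np.zeros(((y1-y0)*S,(x1-x0)*S),np.float32); t=np.linspace(0,2*np.pi,60)
    fill=lambda P,c:cv2.fillConvexPoly(im,cv2.convexHull(px(P)),c,shift=4)
    for h in(.004,.009):
        fill([con(.065,h,.022,a) for a in t],.75)
        fill([con(.065,h,.031,da),con(.065,h,.021,da-.4),con(.065,h,.021,da+.4)],.75)
    w=np.arctan2(6,17)
    fill([con(.065,h,np.hypot(.017,.006),ba+a) for h in(.010,.036) for a in(w,-w,np.pi+w,np.pi-w)],0.)
    e=np.arctan2(.0065,.0395)
    fill([con(.065,h,r,sa+a) for h in(.003,.008) for r,a in((.033,0),(.046,0),(.04,e),(.04,-e))],1.)
    im=cv2.GaussianBlur(im,(0,0),S*abs(bl)); return cv2.resize(im,None,fx=1/S,fy=1/S,interpolation=cv2.INTER_AREA)
# mask: ellipse around disc + stud
def run(f,v0,extra=None):
    A=np.load(f).mean(2)[y0:y1,x0:x1]
    yy,xx=np.mgrid[y0:y1,x0:x1]
    M=((xx-235.5)**2+((yy-214.5)/.9)**2<9.6**2)|((xx-246.4)**2+(yy-211)**2<3.2**2)
    M&=~((xx>248)&(yy<210.2))
    if extra is not None: M&=~extra(xx,yy)
    def c(v):
        m=model(v)[M]; a=A[M]; return -np.corrcoef(m,a)[0,1]+20*((v[3]**2+v[4]**2)/.01)
    best=None
    for b in(0,.15,-.15):
        v=np.array(v0,float);v[1]+=b
        sx=np.array([v]+[v+np.eye(6)[i]*[.15,.2,.15,.003,.003,.2][i] for i in range(6)])
        s=minimize(c,v,method='Nelder-Mead',options=dict(initial_simplex=sx,maxiter=500,xatol=1e-4,fatol=1e-5))
        if best is None or s.fun<best.fun: best=s
    print(f,best.x.round(4),best.fun.round(4)); return best.x
E
python3 - <<'E'
from fitd import *
run('top.npy',[-1.87,-1.8,1.12,0,0,.5])
g=lambda x,y:(y-218>(x-227)*-.0)&(x<232.5)|(y>224)
run('t3.npy',[1.05,1.2,1.12,0,0,.5],g)
E
```

```text
top.npy [-1.8358 -2.0491  1.1143 -0.      0.0024  0.4387] -0.8158
t3.npy [1.0690e+00 1.2887e+00 1.1211e+00 5.0000e-04 2.2000e-03 4.8370e-01] -0.833
```

The fit gives the nose at 1.07 rad and the stud at 1.12, with the ring unmoved. I'll regrip for a small clockwise trim of about 0.06 rad.

Request:
send_rows(
  motion=[
    [0.55, 0.147, -0.004, -0.276, 0, 0, 0],
    [0.55, 0.147, -0.004, -0.276, 0, 0, 0],
    [0.55, 0.147, -0.004, -0.276, 0, 0, 0],
    [0.55, 0.147, -0.004, -0.276, 0, 0, 0],
    [0.55, 0.147, -0.004, -0.276, 0, 0, 0],
    [0.55, 0.147, -0.004, -0.276, 0, 0, 0],
    [0.55, 0.147, -0.004, -0.276, 0, 0, 0],
    [0.4, 0, 0, 0, 0, 0, 0],
  ],
)

```text
clock: 17.4
position: [0.4776, 0.0797, 0.0732]
eef_rot: [0.2, 0.566, 0.788, 0.132]
contact_force: [-0.1, -1.2, 0.1]
opening: 0.406
grip_force: 0.0
```

Request:
send_rows(
  motion=[
    [0, 0, 0, 0, 0, 0, 0],
    [0, 0, 0, 0, 0, 0, 0],
    [0, 0, 0, 0, 0, 0, 0],
    [0, 0, 0, 0, 0, 0, 0],
    [0, 0, 0, 0, 0.094, -0.004, -0.177],
    [0, 0, 0, 0, 0.094, -0.004, -0.177],
    [0, 0, 0, 0, 0, 0, 0],
    [0, 0, 0, 0, 0, 0, 0],
  ],
)

```text
clock: 18.2
position: [0.4787, 0.0804, 0.0754]
eef_rot: [0.198, 0.59, 0.771, 0.14]
contact_force: [3.5, 2.3, 4.7]
opening: 0.13
grip_force: 42.4
```

Request:
send_rows(
  motion=[
    [0.55, 0, 0, 0, 0, 0, 0],
    [0.55, 0, 0, 0, 0, 0, 0],
    [0.55, 0, 0, 0, 0, 0, 0],
    [0.55, -0.147, 0.006, 0.276, 0, 0, 0],
    [0.55, -0.147, 0.006, 0.276, 0, 0, 0],
    [0.55, -0.25, 0.006, 0.47, 0, 0, 0],
    [0.55, -0.35, 0.006, 0.65, 0, 0, 0],
    [0.55, -0.35, 0, 0.65, 0, 0, 0],
  ],
)

```text
clock: 19.0
position: [0.4262, 0.0806, 0.167]
eef_rot: [0.196, 0.59, 0.771, 0.138]
contact_force: [0.4, 0.4, 0.8]
opening: 0.552
grip_force: 0.0
```

```bash
python3 - <<'E'
from fitd import *
st()
np.save('t4.npy',avg('top',12))
run('t4.npy',[1.1,1.3,1.12,0,0,.5])
g=lambda x,y:(y-218>(x-227)*-.0)&(x<232.5)|(y>224)
run('t4.npy',[1.1,1.3,1.12,0,0,.5],g)
E
```

```text
{'clock': np.float64(19.0), 'joint_pos': array([ 0.262, -0.027,  2.282, -0.328,  0.442,  0.263]), 'position': array([0.426, 0.081, 0.167]), 'eef_rot': array([0.196, 0.59 , 0.771, 0.138]), 'contact_force': array([0.432, 0.368, 0.791]), 'wrist_torque': array([-0.022,  0.253, -0.011]), 'grip_force': np.float64(0.0), 'opening': np.float64(0.552)}
t4.npy [1.1385e+00 1.3749e+00 1.1211e+00 5.0000e-04 2.0000e-03 4.3910e-01] -0.8306
t4.npy [1.1306e+00 1.2377e+00 1.1181e+00 3.0000e-04 2.2000e-03 4.6080e-01] -0.8288
```

The dial is set: nose 1.13 rad against stud 1.12. Next is the lid lug.

```bash
python3 - <<'E'
from kin import *
P2=(POSE[0]+.0003,POSE[1]+.0021,POSE[2])
T=np.load('top.npy').mean(2);Sc=np.load('scene.npy').mean(2)
lug=[.105,0,.182]
print('pred',proj('top',H([lug,[.105,0,.194]],*P2)).round(1),proj('scene',H([lug,[.105,0,.194],con(.065,.036)],*P2)).round(1))
for A,(x0,x1,y0,y1) in((T,(250,267,165,183)),(Sc,(240,268,178,200))):
    c=A[y0:y1,x0:x1]; m=c<(c.min()+np.median(c))/2*.9
    n,l,s,ce=cv2.connectedComponentsWithStats(m.astype('uint8')); print([(s[i].tolist(),(ce[i]+[x0,y0]).round(1)) for i in range(1,n)])
for sg in(1,-1):
    y=np.array([0,sg,0.]);z=np.array([0,0,-1.]); r=RH*R.from_matrix(np.c_[np.cross(y,z),y,z])
    p=H([.105,0,.164],*P2)[0]; print(sg,p.round(4)); plan(p+[0,0,.07],r,16)
    for q0 in([0,.4,1.7,0,1.1,-1.57*sg],): 
        for th in(0,.4,.785):
            pp=H([.285-.1939*np.cos(.3805+th),0,.11+.1939*np.sin(.3805+th)-.018],*P2)[0]; print(pp.round(4),*[np.round(v,3) for v in ik(pp,r,np.array(q0))])
E
```

```text
pred [[257.6 174.8]
 [257.6 173.9]] [[252.3 190.3]
 [252.3 187.7]
 [284.1 196.8]]
[([3, 5, 10, 9, 79], array([257.5, 174.4]))]
[([0, 5, 28, 14, 115], array([253.4, 190. ]))]
1 [0.5908 0.0102 0.164 ]
rows 16 shift [ 0.255 -0.11   0.105] turn [-0.121  0.179  0.517] max 0.25 0.56
[0.5908 0.0102 0.164 ] [-0.002  0.396  1.626  0.     1.12  -1.533] 0.0 0.0
[0.633  0.0086 0.2284] [-0.005  0.414  1.427  0.     1.301 -1.535] 0.0 0.0
[0.6943 0.0061 0.2702] [-0.008  0.498  1.187  0.     1.457 -1.538] 0.0 0.0
-1 [0.5908 0.0102 0.164 ]
rows 16 shift [ 0.255 -0.11   0.105] turn [ 0.194  0.131 -0.764] max 0.25 0.8
[0.5908 0.0102 0.164 ] [-0.002  0.396  1.626  0.     1.12   1.609] 0.0 0.0
[0.633  0.0086 0.2284] [-0.005  0.414  1.427  0.     1.301  1.606] 0.0 0.0
[0.6943 0.0061 0.2702] [-0.008  0.498  1.187  0.     1.457  1.603] 0.0 0.0
```

Request:
send_rows(
  motion=[
    [0.75, 0.1, -0.11, 0.3, -0.121, 0.179, 0.517],
    [0.75, 0.1, -0.11, 0.3, -0.121, 0.179, 0.517],
    [0.75, 0.2, -0.11, 0.3, -0.121, 0.179, 0.517],
    [0.75, 0.2, -0.11, 0.2, -0.121, 0.179, 0.517],
    [0.75, 0.255, -0.11, 0.2, -0.121, 0.179, 0.517],
    [0.75, 0.255, -0.11, 0.1, -0.121, 0.179, 0.517],
    [0.75, 0.255, -0.11, 0.1, -0.121, 0.179, 0.517],
    [0.75, 0.255, -0.11, 0.1, -0.121, 0.179, 0.517],
  ],
)

```text
clock: 20.4
position: [0.4928, 0.0454, 0.2301]
eef_rot: [0.105, 0.325, 0.937, 0.074]
contact_force: [-0.8, -0.7, -0.7]
opening: 0.749
grip_force: 0.0
```

Request:
send_rows(
  motion=[
    [0.75, 0.3, -0.11, 0, -0.121, 0.179, 0.517],
    [0.75, 0.3, -0.11, 0, -0.121, 0.179, 0.517],
    [0.75, 0.3, -0.11, 0, -0.121, 0.179, 0.517],
    [0.75, 0.3, -0.11, 0, -0.121, 0.179, 0.517],
    [0.75, 0.3, -0.11, 0, -0.121, 0.179, 0.517],
    [0.75, 0.3, -0.11, 0, -0.121, 0.179, 0.517],
    [0.75, 0.3, -0.11, 0, -0.121, 0.179, 0.517],
    [0.75, 0.3, -0.11, 0, -0.121, 0.179, 0.517],
  ],
)

```text
clock: 21.2
position: [0.589, 0.0102, 0.2296]
eef_rot: [0.0, 0.022, 1.0, 0.001]
contact_force: [0.2, 0.2, 0.5]
opening: 0.748
grip_force: 0.0
```

```bash
python3 - <<'E'
from h import *
P2=(POSE[0]+.0003,POSE[1]+.0021,POSE[2])
y=Y;z=np.array([0,0,-1.]); r=RH*R.from_matrix(np.c_[np.cross(y,z),y,z])
st();plan(H([.105,0,.164],*P2)[0],r,6)
c=[(.285-.1939*np.cos(.3805+t),.1939*np.sin(.3805+t)) for t in np.linspace(0,.785,9)]
print((RH.apply([[a[0],0,a[1]] for a in np.diff(c,axis=0)])/4/.04).round(3))
E
```

```text
{'clock': np.float64(21.2), 'joint_pos': array([-0.003,  0.342,  1.535,  0.002,  1.263, -1.531]), 'position': array([0.589, 0.01 , 0.23 ]), 'eef_rot': array([0.   , 0.022, 1.   , 0.001]), 'contact_force': array([0.179, 0.243, 0.456]), 'wrist_torque': array([-0.022, -0.044, -0.022]), 'grip_force': np.float64(0.0), 'opening': np.float64(0.748)}
rows 6 shift [ 0.007  0.    -0.273] turn [-0.003  0.001  0.004] max 0.27 0.0
[[ 0.049 -0.002  0.108]
 [ 0.06  -0.002  0.103]
 [ 0.07  -0.003  0.096]
 [ 0.079 -0.003  0.089]
 [ 0.087 -0.004  0.081]
 [ 0.095 -0.004  0.072]
 [ 0.101 -0.004  0.062]
 [ 0.107 -0.004  0.052]]
```

Request:
send_rows(
  motion=[
    [0.75, 0.007, 0, -0.27, 0, 0, 0],
    [0.75, 0.007, 0, -0.27, 0, 0, 0],
    [0.75, 0.007, 0, -0.27, 0, 0, 0],
    [0.75, 0.007, 0, -0.27, 0, 0, 0],
    [0.75, 0.007, 0, -0.27, 0, 0, 0],
    [0.75, 0.007, 0, -0.27, 0, 0, 0],
    [0.75, 0, 0, 0, 0, 0, 0],
    [0.75, 0, 0, 0, 0, 0, 0],
  ],
)

```text
clock: 22.0
position: [0.5901, 0.0106, 0.1654]
eef_rot: [0.001, 0.023, 1.0, 0.002]
contact_force: [0.7, 0.5, 1.6]
opening: 0.747
grip_force: 0.0
```

Request:
send_rows(
  motion=[
    [0.6, 0, 0, 0, 0, 0, 0],
    [0.5, 0, 0, 0, 0, 0, 0],
    [0.4, 0, 0, 0, 0, 0, 0],
    [0.2, 0, 0, 0, 0, 0, 0],
    [0.2, 0, 0, 0, 0, 0, 0],
    [0.2, 0, 0, 0, 0, 0, 0],
    [0.2, 0, 0, 0, 0, 0, 0],
    [0.2, 0, 0, 0, 0, 0, 0],
  ],
  force=50,
)

```text
clock: 22.8
position: [0.5901, 0.0105, 0.1657]
eef_rot: [0.002, 0.023, 1.0, 0.001]
contact_force: [-2.0, -1.9, 2.7]
opening: 0.346
grip_force: 52.9
```

The opening of 29.4 mm matches the 30 mm lug, so it is pinched. Lifting along the arc.

Request:
send_rows(
  motion=[
    [0.2, 0.049, -0.002, 0.108, 0, 0, 0],
    [0.2, 0.049, -0.002, 0.108, 0, 0, 0],
    [0.2, 0.049, -0.002, 0.108, 0, 0, 0],
    [0.2, 0.049, -0.002, 0.108, 0, 0, 0],
    [0.2, 0.06, -0.002, 0.103, 0, 0, 0],
    [0.2, 0.06, -0.002, 0.103, 0, 0, 0],
    [0.2, 0.06, -0.002, 0.103, 0, 0, 0],
    [0.2, 0.06, -0.002, 0.103, 0, 0, 0],
  ],
)

```text
clock: 23.6
position: [0.6081, 0.0097, 0.1994]
eef_rot: [0.002, 0.023, 1.0, 0.001]
contact_force: [5.4, -3.0, -13.9]
opening: 0.34
grip_force: 50.3
```

Request:
send_rows(
  motion=[
    [0.2, 0.07, -0.003, 0.096, 0, 0, 0],
    [0.2, 0.07, -0.003, 0.096, 0, 0, 0],
    [0.2, 0.07, -0.003, 0.096, 0, 0, 0],
    [0.2, 0.07, -0.003, 0.096, 0, 0, 0],
    [0.2, 0.079, -0.003, 0.089, 0, 0, 0],
    [0.2, 0.079, -0.003, 0.089, 0, 0, 0],
    [0.2, 0.079, -0.003, 0.089, 0, 0, 0],
    [0.2, 0.079, -0.003, 0.089, 0, 0, 0],
  ],
)

```text
clock: 24.4
position: [0.6314, 0.0088, 0.2287]
eef_rot: [0.001, 0.023, 1.0, 0.001]
contact_force: [3.8, -3.8, -14.7]
opening: 0.34
grip_force: 50.7
```

Request:
send_rows(
  motion=[
    [0.2, 0.087, -0.004, 0.081, 0, 0, 0],
    [0.2, 0.087, -0.004, 0.081, 0, 0, 0],
    [0.2, 0.087, -0.004, 0.081, 0, 0, 0],
    [0.2, 0.087, -0.004, 0.081, 0, 0, 0],
    [0.2, 0.095, -0.004, 0.072, 0, 0, 0],
    [0.2, 0.095, -0.004, 0.072, 0, 0, 0],
    [0.2, 0.095, -0.004, 0.072, 0, 0, 0],
    [0.2, 0.095, -0.004, 0.072, 0, 0, 0],
  ],
)

```text
clock: 25.2
position: [0.6605, 0.0076, 0.2534]
eef_rot: [0.001, 0.023, 1.0, 0.001]
contact_force: [0.8, -4.5, -16.4]
opening: 0.335
grip_force: 50.5
```

Request:
send_rows(
  motion=[
    [0.2, 0.101, -0.004, 0.062, 0, 0, 0],
    [0.2, 0.101, -0.004, 0.062, 0, 0, 0],
    [0.2, 0.101, -0.004, 0.062, 0, 0, 0],
    [0.2, 0.101, -0.004, 0.062, 0, 0, 0],
    [0.2, 0.107, -0.004, 0.052, 0, 0, 0],
    [0.2, 0.107, -0.004, 0.052, 0, 0, 0],
    [0.2, 0.107, -0.004, 0.052, 0, 0, 0],
    [0.2, 0.107, -0.004, 0.052, 0, 0, 0],
  ],
)

```text
clock: 26.0
position: [0.6931, 0.0063, 0.2715]
eef_rot: [0.0, 0.023, 1.0, 0.001]
contact_force: [-2.4, -4.6, -14.0]
opening: 0.342
grip_force: 50.4
```

```bash
python3 - <<'E'
from h import *
st(); o=bot.get_obs()['position']
h=H([.285,0,.11],POSE[0]+.0003,POSE[1]+.0021,POSE[2])[0]
d=o-h; print('angle',np.arctan2(d[2]+.0163,-d[0])-.3805, np.hypot(d[2]+.0163,d[0]))
E
```

```text
{'clock': np.float64(26.0), 'joint_pos': array([-0.009,  0.495,  1.186,  0.003,  1.46 , -1.534]), 'position': array([0.693, 0.006, 0.272]), 'eef_rot': array([0.   , 0.023, 1.   , 0.001]), 'contact_force': array([ -2.443,  -4.641, -14.019]), 'wrist_torque': array([-0.749,  0.891,  0.106]), 'grip_force': np.float64(50.37), 'opening': np.float64(0.342)}
angle 0.7789902438916503 0.19400308960164617
```

Request:
send_rows(
  motion=[
    [0.2, 0, 0, 0, 0, 0, 0],
    [0.35, 0, 0, 0, 0, 0, 0],
    [0.5, 0, 0, 0, 0, 0, 0],
    [0.75, 0, 0, 0, 0, 0, 0],
    [0.75, 0, 0, 0, 0, 0, 0],
    [0.75, 0, 0, 0.1, 0, 0, 0],
    [0.75, 0, 0, 0.3, 0, 0, 0],
    [0.75, 0, 0, 0.5, 0, 0, 0],
  ],
)

```text
clock: 26.8
position: [0.6934, 0.0067, 0.3078]
eef_rot: [0.001, 0.023, 1.0, 0.002]
contact_force: [0.7, -0.1, -0.3]
opening: 0.75
grip_force: 0.0
```

Request:
send_rows(
  motion=[
    [0.75, 0, 0, 0.8, 0, 0, 0],
    [0.75, 0, 0, 0.8, 0, 0, 0],
    [0.75, -0.5, 0, 0.5, 0, 0, 0],
    [0.75, -0.9, 0, 0.2, 0, 0, 0],
    [0.75, -0.9, 0, 0, 0, 0, 0],
    [0.75, -0.9, -0.2, 0, 0, 0, 0],
    [0.75, -0.9, -0.2, 0, 0, 0, 0],
    [0.75, -0.9, -0.2, 0, 0, 0, 0],
  ],
)

```text
clock: 27.6
position: [0.4923, -0.0175, 0.401]
eef_rot: [0.003, 0.023, 1.0, 0.002]
contact_force: [0.2, -0.4, -0.2]
opening: 0.755
grip_force: 0.0
```

Request:
send_rows(
  motion=[
    [0.75, -0.5, -0.9, 0, 0, 0, 0],
    [0.75, -0.2, -0.9, 0, 0, 0, 0],
    [0.75, 0, -0.9, 0, 0, 0, 0],
    [0.75, 0, -0.9, 0, 0, 0, 0],
    [0.75, 0, -0.9, 0, 0, 0, 0],
    [0.75, 0, -0.9, 0, 0, 0, 0],
    [0.75, 0, -0.9, 0, 0, 0, 0],
    [0.75, 0, 0, 0, 0, 0, 0],
  ],
)

```text
clock: 28.4
position: [0.4657, -0.2731, 0.4]
eef_rot: [0.002, 0.025, 1.0, 0.001]
contact_force: [-0.1, -0.1, 0.4]
opening: 0.75
grip_force: 0.0
```

```bash
python3 - <<'E'
from fitd import *
st(); t=avg('top',10); np.save('t5.npy',t); s=avg('scene',6)
run('t5.npy',[1.12,1.3,1.12,0,0,.5])
P2=(POSE[0]+.0003,POSE[1]+.0021,POSE[2])
for th in(.7,.785,.87): print(th,[proj(n,H([.285-.1939*np.cos(.3805+th),0,.11+.1939*np.sin(.3805+th)],*P2)).round(1).tolist() for n in('top','scene')])
a=cv2.resize(t[80:250,175:375].astype('uint8'),None,fx=2,fy=3.0)if 0 else cv2.resize(t[90:250,180:350].astype('uint8'),(400,376))
b=cv2.resize(s[115:275,170:340].astype('uint8'),(400,376))
cv2.imwrite('pics/g.png',np.hstack([a,b]))
E
```

```text
{'clock': np.float64(28.4), 'joint_pos': array([-0.554,  0.206,  1.307,  0.003,  1.626, -2.073]), 'position': array([ 0.466, -0.273,  0.4  ]), 'eef_rot': array([0.002, 0.025, 1.   , 0.001]), 'contact_force': array([-0.133, -0.143,  0.383]), 'wrist_torque': array([0.009, 0.016, 0.013]), 'grip_force': np.float64(0.0), 'opening': np.float64(0.75)}
t5.npy [1.1364e+00 1.3714e+00 1.1222e+00 5.0000e-04 2.0000e-03 4.3200e-01] -0.8317
0.7 [[[259.9, 135.7]], [[237.3, 182.0]]]
0.785 [[[260.3, 129.8]], [[234.6, 182.7]]]
0.87 [[[260.7, 123.7]], [[231.7, 183.8]]]
```

View pics/g.png

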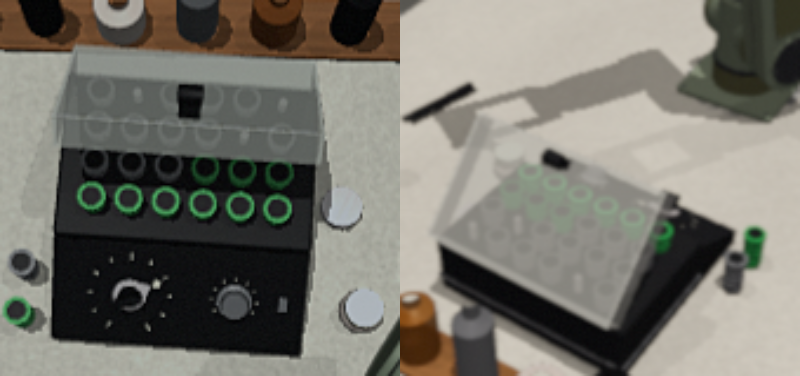

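The lid stands half open: its lug is at top pixel (260.7, 129.6), and 45 degrees predicts (260.3, 129.8). The nose faces the stud, the bystanders are upright, and the arm is clear.

```bash
python3 -c "
from station import workorder
print(workorder.job_done())"
```

```text
the job is handed in; nothing more can be done
None
```

The job is handed in, with no verdict returned: the heat dial's nose faces the diamond stud to within about 0.015 rad, and the lid stands at about 45° by the camera check. The ring did not move, the timer knob was not touched, and nothing on the counter was knocked.

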